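# Hold the hidden bolt head while the nut is run tight

## Robot

A 7-joint arm with a two-finger parallel gripper is mounted at the origin on the work surface. World frame = base frame: x ahead of the robot, y to its left, z up, the work surface at z = 0. Lengths are in m, angles in rad, forces in N, time in s.
With the tool pointing down it reaches from about 0.425 to 0.95 m from the base axis. Payload 16.7 kg.
Tool frame: the origin (TCP) lies on the mounting face of the last link; the fingertips stand 199 mm ahead of it and the grasp point (between the pads) lies 180 mm ahead of it (ctrl.nose_length is the distance from the TCP to the fingertips, in m); z points along the fingers, y is the line along which they close (so a half turn about z gives the same grasp; the last joint's range is limited). The gripper opens to 94 mm and grips with 3 to 60 N. Pads are 16 mm wide; open, the fingers measure 119 mm over their backs; the gripper's body (75 mm by 177 mm) begins 78 mm behind the grasp point.
Start: joints at [1.016, 0.426, 0.074, 1.606, -0.034, 1.111, -0.067], TCP at [0.266, -0.62, 0.405] pointing down, gripper open.
Joint ranges: [-2.85, 2.85], [-0.5, 2.14], [-1.23, 1.37], [0.21, 2.46], [-1.02, 4.16], [0.16, 2.05], [-2.73, 2.73]. Speed limits (rad/s): [1.89, 1.89, 2.39, 2.39, 3.01, 3.01, 3.01].

## Interface

Orientations are given as a unit quaternion [x, y, z, w].
In Python, from plant import ctrl gives the robot as it stands.
- The arm moves only by the tool carry_out, never from a script. Its argument "targets" is a list of rows, each a list of 7 numbers: the shift along the tool's x, y, z in cm, then the turn, a rotation vector about the tool's x, y, z in rad, then the opening, from 0 (shut) to 1 (fully open). A call has 1 to 20 rows; each row shifts and turns the commanded pose from where the row before left it, along the tool's axes as they then stand; what a row does not reach is not made up. A row lasts 1/12 s, in which the tool goes at most 41.7 mm and 7.16 degrees, less where a joint would pass 70% of its speed; a pose out of reach is approached as far as the arm can. A call is refused whole if a number of a shift passes 4.17 or a number of a turn 0.125, either way. A call with a gripper value outside its range is refused whole. The fingers move at their own pace and stop on an object; the grip force is fixed at half the most. Time passes only in rows, so rows that do not move let the fingers close. It gives the time, the measured TCP pose, the force, the opening and the grip force at its end, in the units of the state.
- ctrl.get_obs(): the state, without advancing time (a new reading comes with each control period).
- ctrl.snapshot(name): name is "scene" or "top" or "wrist"; returns a dict with "img" (400x640x3 uint8, red, green, blue), "mtx" (3x3 intrinsics, pixels), "R" (3x3) and "t" (3): a world point X has camera coordinates R X + t. Camera axes: x right, y down, z forward; pixel columns grow to the right and rows downward; lengths in m; the calibration is good to about 2 mm. The wrist camera is an equidistant fisheye: a pixel r from the principal point sees the ray r / f radians off the axis. A picture is of the moment at which its call begins. There is no depth.
- ctrl.close_job(): hands the job in; it is judged then, once.
The state is a dict: "time_s": time; "joints": joint angles; "qd": joint speeds; "effort": joint torques, N m; "tcp_pos": TCP position; "tcp_rot": TCP orientation; "contact_force": force on the tool from outside, world axes, zero at the start; "ft_torque": the same for the moment, N m; "opening": opening from 0.0 (shut) to 1.0 (fully open); "grip_force": force on a finger pad.
Only numpy, scipy, OpenCV 4.12 (cv2) and the standard library are available. Lean on these libraries where they do the work, as an engineer would, in place of code of your own. Each camera call takes 0.05 s, during which the arm holds its last target. There are 200 camera calls.

## Task

The nut runner in front of the light box's blue bracket is already turning, but the bolt just spins along with the nut. Slide the clear cover on top fully open by its red knob, reach down into the narrow gap behind the bracket, grasp the brass hex bolt head between the fingers and hold it from turning until the nut has run up tight. Finish still holding the head firmly (do not let go), with the cover open and the other things on the table left where they are.

Things in the scene. Friction and masses are not known exactly. Their poses are not given: they have to be found in the camera images.
- bracket: Aluminium light box (240 x 300 mm, 88 mm high, white top, yellow star), blue steel bracket before it and orange nut runner before that, one fixed unit. Origin on the table right below the bolt head's centre; z up, x from runner through bracket to light box (away from the robot, turned by up to 0.3 rad), y along the gap. The runner lies along x at z 62 mm, its top at 87 mm, its rear at x -240 mm.
- gap (a point): Middle of the gap's mouth, 88 mm above the table, right above the bolt head. The gap is 50 mm wide along the bracket's x (-25 to +25 mm), between the bracket's 5 mm web and the light box, both 88 mm high; it runs along y from -75 to +185 mm, its floor is at z 4 mm. Two guide strips for the cover, 5 mm wide, at x -31 and +31 mm, rise to z 93 mm.
- bolt_head: Brass hex bolt head, 19 mm across flats, 22 across corners, 15 mm long; origin at its centre, z 62 mm, mid-gap on a 16 mm spacer, 17 mm clear of web and light box. Its level axis is the bracket's x. It only turns: about 0.8 rad/s, clockwise seen from the robot, 0.08 N m, until squeezed from both sides along the bracket's y, at any angle of its flats. The fingers enter from straight above.
- bolt (a joint): How far the nut has run up on the bolt, rad: 0 at the start, stays there while the bolt spins along with the nut, grows at about 0.4 to 0.5 rad/s while the head is held from turning, and stops at 4.0 (nut tight, about 8 to 10 s of holding). After that the runner still pushes with 0.08 N m, so the head must stay held.
- cover (a joint): Clear plastic cover (56 x 110 x 3 mm, top at z 91.5 mm) that slides along the bracket's +y over the gap: 0 to 0.03 m at the start (over the bolt head), 0.12 m at its stop, fully open. Friction about 1.5 N; it stays where it is left.
- cover_knob (a point): Centre of the cover's red knob, 20 x 20 mm and 30 mm high, standing on the cover from z 91.5 to 121.5 mm; this point is at z 106.5 mm. The knob is 35 mm to the bracket's +y of the cover's middle; with the cover open it stands 155 mm to +y of the bolt head.
- tape: Roll of yellow tape lying flat, 110 mm across, 24 mm high; origin under its centre. Leave alone.
- remote: Black remote control, 45 x 140 x 16 mm, lying on top of the light box; origin under its centre. Leave alone.
- bottle: Green bottle, 64 mm across, 220 mm tall, standing at the right; origin under its centre. Leave alone.
- meter: Yellow multimeter, 75 x 150 x 35 mm, lying at the left; origin under its centre. Leave alone.
- driver: Small screwdriver, 110 mm long, lying in the blue tray. Leave alone.
- tray: Blue tray, 100 x 140 x 30 mm, at the right; origin under its centre. Leave alone.

How it is judged:
On the way, in this order (a step that is already met when the one before it is completed fails the run):
1. the cover is slid fully open (over 0.11 of its 0.12 m) (value of joint cover above 0.11 m), for 0.2 s.
2. the fingers hold the bolt head still while the nut starts to run up (contact force between the fingers and bolt_head above 5 N and angular speed of bolt_head below 0.1 rad/s and distance between the grasp point and bolt_head below 0.03 m and value of joint bolt between 0.5 and 3.5 rad), for 0.5 s.
At the end, for the whole second after the job is handed in: The nut has run up tight (joint bolt over 3.9 of 4.0 rad), the fingers are still on the bolt head with more than 5 N, around its centre (grasp point within 30 mm), and it does not turn (under 0.1 rad/s); the cover is still open (over 0.10 m). The program finishes holding (value of joint bolt above 3.9 rad and contact force between the fingers and bolt_head above 5 N and angular speed of bolt_head below 0.1 rad/s and distance between the grasp point and bolt_head below 0.03 m and value of joint cover above 0.1 m); the arm keeps its last pose, push and grip.
It fails at once if a bystander is moved by more than 30 mm (distance of any of tape, remote, bottle, meter, driver, tray from where it was at the start of the episode above 0.03 m).
It also fails if it takes over 64 s, if anything falls off the work surface, if the arm or the gripper's body presses on something with over 40 N, if the wrist force passes 120 N, or if a joint passes its speed limit or range.

## Working session

There is one attempt and no reset: what is moved stays moved. The work goes in short steps, Python scripts to look and compute and a tool call to move; the robot and the scene stay as the last step left them, time stands still between calls to the robot, and variables do not carry over. Pictures are saved under pics/ and viewed, at most 10 in all, crops included, and the job is handed in when it is done.

Besides the shell and the picture viewer there is one more tool, called after "Call:" as name(argument=value, ...), one argument or row to a line, values as JSON. carry_out: Moves the arm, as the interface text tells. Its arguments: {"type":"object","properties":{"targets":{"type":"array","items":{"type":"array","items":{"type":"number"}}}},"required":["targets"]}

```bash
mkdir -p pics; ls
cat > h.py <<'E'
import numpy as np, cv2
from plant import ctrl
from scipy.spatial.transform import Rotation as Rn
def snap(n,f=None):
    s=ctrl.snapshot(n); s={k:np.array(v) for k,v in s.items()}
    if f: cv2.imwrite('pics/'+f,s['img'][:,:,::-1].copy())
    return s
def ray(s,u,v,fish=False):
    K=s['mtx']; x=(u-K[0,2])/K[0,0]; y=(v-K[1,2])/K[1,1]
    if fish:
        r=np.hypot(x,y); d=np.array([x/r*np.sin(r),y/r*np.sin(r),np.cos(r)]) if r>1e-9 else np.array([0,0,1.])
    else: d=np.array([x,y,1.])
    return -s['R'].T@s['t'], s['R'].T@d
def onz(s,u,v,z,fish=False):
    o,d=ray(s,u,v,fish); return o+d*(z-o[2])/d[2]
def proj(s,X,fish=False):
    c=s['R']@np.array(X)+s['t']; K=s['mtx']
    if fish:
        r=np.hypot(c[0],c[1]); th=np.arctan2(r,c[2]); a=c[:2]/r*th
    else: a=c[:2]/c[2]
    return K[0,0]*a[0]+K[0,2],K[1,1]*a[1]+K[1,2]
E
python3 - <<'E'
from h import *
a=snap('top','top0.png'); b=snap('scene','scene0.png')
for s in(a,b): print(s['mtx'],-s['R'].T@s['t'])
o=ctrl.get_obs(); print(o)
cv2.imwrite('pics/both.png',cv2.resize(np.vstack([a['img'],b['img']])[:,:,::-1],(480,600)) )
E
```

```text
pics
[[414.25076986   0.         317.22908335]
 [  0.         414.25076986 205.24337588]
 [  0.           0.           1.        ]] [ 0.35395779 -0.01453624  1.46296032]
[[368.99767193   0.         315.3430774 ]
 [  0.         368.99767193 192.95119436]
 [  0.           0.           1.        ]] [ 0.97532213 -0.84554152  0.76823072]
{'time_s': 0.1, 'joints': array([ 1.01648253,  0.42666403,  0.07385832,  1.6065283 , -0.03412918,
        1.11080591, -0.06707441]), 'qd': array([ 2.81993992e-05, -3.77126759e-06, -5.89998911e-04, -1.74124360e-03,
        4.33743397e-04, -3.43369542e-04,  1.15448155e-03]), 'effort': array([ 8.73785117e-03, -9.37460804e+01,  3.67682107e+00, -4.55039227e+01,
       -4.86646418e-02,  1.67131762e-02, -8.16189390e-05]), 'tcp_pos': array([ 0.26577303, -0.62029646,  0.40405577]), 'tcp_rot': array([ 9.79587753e-01,  2.01016180e-01, -1.42488353e-04, -5.55185982e-04]), 'contact_force': array([-0.78777718,  0.50252935,  0.53300768]), 'ft_torque': array([-0.00623107, -0.01664673, -0.00819674]), 'grip_force': 0.0, 'opening': 1.0018699805775657}
```

View pics/top0.png

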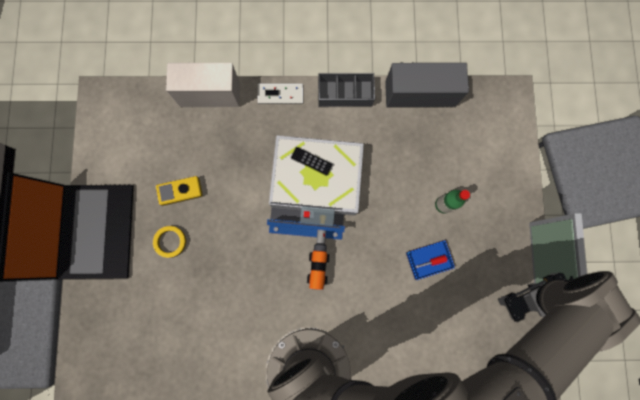

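View pics/scene0.png

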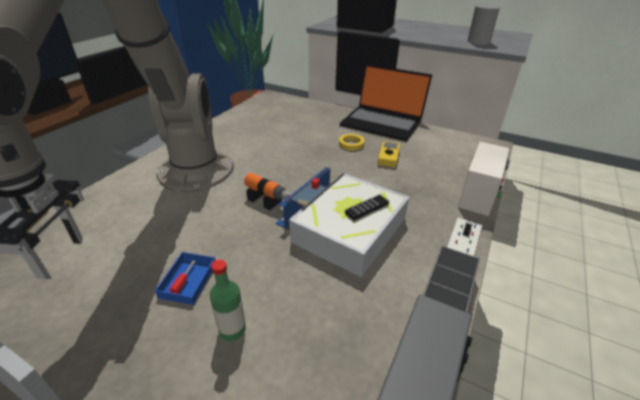

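The top view shows the box at about (275–363, 137–212), the red knob at about (306, 214), the blue bracket at about (270–343, 225–235) and the orange runner at (318, 268). The scene view shows the knob at (316, 183).

```bash
cat > m.py <<'E'
from h import *
a=snap('top'); b=snap('scene')
def mask(s,lo,hi,roi):
    m=cv2.inRange(cv2.cvtColor(s['img'],cv2.COLOR_RGB2HSV),lo,hi); z=np.zeros_like(m)
    x0,y0,x1,y1=roi; z[y0:y1,x0:x1]=m[y0:y1,x0:x1]; return z
w=mask(a,(0,0,180),(180,60,255),(255,125,380,225))
w=cv2.morphologyEx(w,cv2.MORPH_CLOSE,np.ones((25,25)))
c=max(cv2.findContours(w,0,1)[0],key=cv2.contourArea)
P=np.array([onz(a,*p[0],.088)[:2] for p in c],np.float32)
r=cv2.minAreaRect(P); print('box',r,cv2.boxPoints(r).tolist())
def cen(m): ys,xs=np.nonzero(m); return xs.mean(),ys.mean(),len(xs)
red=lambda s,roi: mask(s,(0,150,90),(6,255,255),roi)|mask(s,(174,150,90),(180,255,255),roi)
kt=cen(red(a,(290,195,335,225))); ks=cen(red(b,(305,170,330,192))); print(kt,ks)
print('knob top',onz(a,kt[0],kt[1],.1185))
o1,d1=ray(a,*kt[:2]);o2,d2=ray(b,*ks[:2])
A=np.stack([d1,-d2],1); l=np.linalg.lstsq(A,o2-o1,rcond=None)[0]; print('tri',o1+l[0]*d1,o2+l[1]*d2)
m=mask(a,(4,170,120),(18,255,255),(300,235,335,300)); ys,xs=np.nonzero(m)
P=np.array([onz(a,x,y,.075)[:2] for x,y in zip(xs,ys)],np.float32); r=cv2.minAreaRect(P); print('runner',r,P.mean(0))
m=mask(a,(100,120,60),(125,255,255),(260,205,355,245)); ys,xs=np.nonzero(m)
P=np.array([onz(a,x,y,.088)[:2] for x,y in zip(xs,ys)],np.float32); print('blue',cv2.minAreaRect(P))
cv2.imwrite('pics/crop.png',np.hstack([cv2.resize(a['img'][120:300,250:370],(400,600),interpolation=2),cv2.resize(b['img'][160:280,240:320],(400,600),interpolation=2)])[:,:,::-1])
E
python3 m.py
```

```text
box ((0.6651190519332886, -0.029927536845207214), (0.294460266828537, 0.23418079316616058), 83.64618682861328) [[0.532454252243042, -0.16329516470432281], [0.7651965618133545, -0.18921144306659698], [0.7977838516235352, 0.10344009101390839], [0.5650415420532227, 0.12935636937618256]]
(np.float64(306.0), np.float64(214.0), 25) (np.float64(315.1923076923077), np.float64(182.69230769230768), 52)
knob top [0.52077008 0.00471939 0.1185    ]
tri [0.52199119 0.00486035 0.10865817] [0.52200744 0.00487069 0.10866033]
runner ((0.34126415848731995, -0.030427193269133568), (0.045249093323946, 0.12354683876037598), 83.40228271484375) [ 0.33734745 -0.03008229]
blue ((0.4758366346359253, 0.008129559457302094), (0.2514447271823883, 0.04558667913079262), 84.22403717041016)
```

View pics/crop.png

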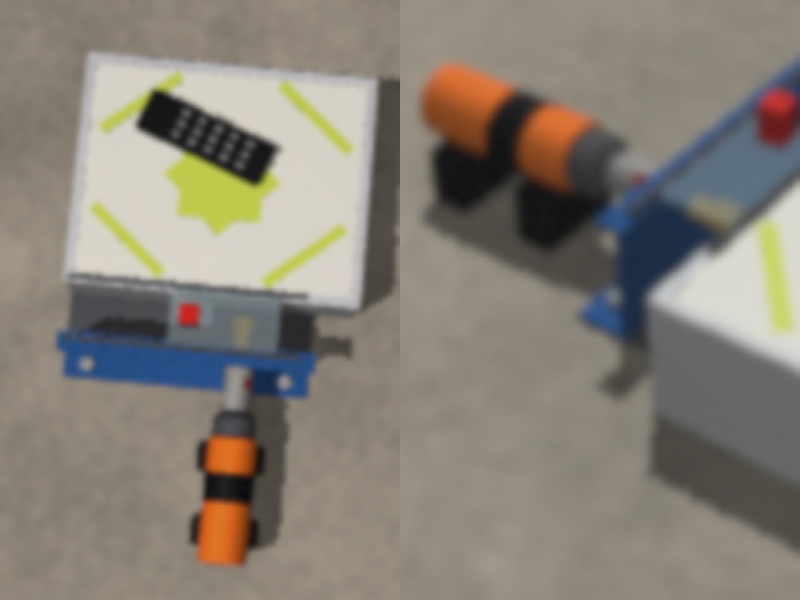

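The crops confirm the layout: the knob is at (190, 313) in the left crop, and the brass head shows through the cover at (243, 330), about 5 cm to the bracket's −y. The box-to-knob distance of 147 mm fits the 145 mm expected, and the triangulated height of 109 mm fits too. Yaw is about −0.11 rad. I'll raise over the bottle, turn and go over.

Call:
carry_out(
  targets=[
    [0, 0, -4, 0, 0, 0.103, 0.6],
    [0, 0, -4, 0, 0, 0.103, 0.6],
    [0, 0, -4, 0, 0, 0.103, 0.6],
    [0, 0, 0, 0, 0, 0.103, 0.6],
    [0, 0, 0, 0, 0, 0.103, 0.6],
    [1.0, -3.6, 0, 0, 0, 0, 0.6],
    [1.0, -3.6, 0, 0, 0, 0, 0.6],
    [1.0, -3.6, 0, 0, 0, 0, 0.6],
    [1.0, -3.6, 0, 0, 0, 0, 0.6],
    [1.0, -3.6, 0, 0, 0, 0, 0.6],
    [1.0, -3.6, 0, 0, 0, 0, 0.6],
    [1.0, -3.6, 0, 0, 0, 0, 0.6],
    [1.0, -3.6, 0, 0, 0, 0, 0.6],
    [1.0, -3.6, 0, 0, 0, 0, 0.6],
    [1.0, -3.6, 0, 0, 0, 0, 0.6],
    [1.0, -3.6, 0, 0, 0, 0, 0.6],
    [1.0, -3.6, 0, 0, 0, 0, 0.6],
    [1.0, -3.6, 0, 0, 0, 0, 0.6],
    [1.0, -3.6, 0, 0, 0, 0, 0.6],
    [1.0, -3.6, 0, 0, 0, 0, 0.6],
  ],
)

```text
time_s: 1.87
tcp_pos: [0.4744, -0.0984, 0.5249]
tcp_rot: [0.998, -0.055, 0.0, 0.0]
contact_force: [0.8, -0.4, 0.6]
opening: 0.6
grip_force: 0.0
```

Call:
carry_out(
  targets=[
    [1.1, -3.5, 0, 0, 0, 0, 0.6],
    [1.2, -3.6, 0, 0, 0, 0, 0.6],
    [1.2, -3.6, 0, 0, 0, 0, 0.6],
    [0, 0, -0.0, 0, 0, 0, 0.6],
    [0, 0, 4, 0, 0, 0, 0.6],
    [0, 0, 4, 0, 0, 0, 0.6],
    [0, 0, 3, 0, 0, 0, 0.6],
    [0, 0, 0, 0, 0, 0, 0.6],
    [0, 0, 0, 0, 0, 0, 0.6],
  ],
)

```text
time_s: 2.62
tcp_pos: [0.5208, 0.0022, 0.4145]
tcp_rot: [0.998, -0.055, -0.001, -0.0]
contact_force: [0.4, -0.2, 0.7]
opening: 0.602
grip_force: 0.0
```

Run:
```python
from h import *
s=snap('wrist','w1.png'); o=ctrl.get_obs(); print(o['tcp_pos'],o['tcp_rot'],o['time_s']); print(s['mtx'],-s['R'].T@s['t'])
print('pred knob',proj(s,[.521,.0048,.1215],True),'head',proj(s,[.515,-.05,.0715],True))
```

```text
[0.52127802 0.00232716 0.41599808] [ 9.98482593e-01 -5.50676533e-02  2.23994581e-04 -1.24966470e-04] 2.6667
[[309.70691629   0.         315.95372316]
 [  0.         309.70691629 200.14928671]
 [  0.           0.           1.        ]] [ 0.5999633  -0.00520401  0.39470168]
pred knob (np.float64(314.3719475878659), np.float64(201.92826836648294)) head (np.float64(365.45974182667715), np.float64(189.00477071661123))
```

View pics/w1.png

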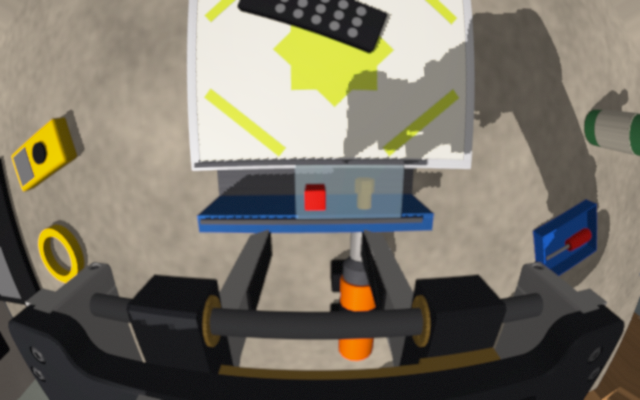

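The wrist view shows the knob at (315, 197) and the brass head at (365, 193), each within about 5 px of where I predicted. I'll put numbers on both.

Run:
```python
from h import *
s=snap('wrist'); h=cv2.cvtColor(s['img'],cv2.COLOR_RGB2HSV)
m=cv2.inRange(h,(0,150,90),(6,255,255))|cv2.inRange(h,(174,150,90),(180,255,255))
m[:,:295]=0;m[:,335:]=0;m[:170]=0;m[225:]=0
ys,xs=np.nonzero(m); print(xs.min(),xs.max(),ys.min(),ys.max())
for y,z in((ys.min(),.0915),(ys.max(),.1215)):print('knob edge',[onz(s,x,y,z,True).round(4) for x in(xs.min(),xs.max()+1)])
m=cv2.inRange(h,(12,50,90),(32,255,255));m[:,350:380]=m[:,350:380];m[:,:345]=0;m[:,385:]=0;m[:170]=0;m[225:]=0
ys,xs=np.nonzero(m);print(xs.min(),xs.max(),ys.min(),ys.max(),len(xs));print('head',onz(s,xs.mean(),ys.mean(),.07,True))
# white box front corners approx and blue web
for u,v in((192,169),(472,167)): print(onz(s,u,v,.088,True))
```

```text
305 325 186 210
knob edge [array([0.531 , 0.0136, 0.0915]), array([ 0.5287, -0.0075,  0.0915])]
knob edge [array([0.5151, 0.0145, 0.1215]), array([ 0.513 , -0.0049,  0.1215])]
360 371 182 208 234
head [ 0.50920009 -0.04932723  0.07      ]
[0.56276748 0.13194106 0.088     ]
[ 0.53304801 -0.17052662  0.088     ]
```

The measured knob centre is about (0.522, 0.004), matching the top view. I'll descend and grasp the knob.

Call:
carry_out(
  targets=[
    [0, 0, 4, 0, 0, 0, 0.6],
    [0, 0, 4, 0, 0, 0, 0.6],
    [0, 0, 3.6, 0, 0, 0, 0.6],
    [0, 0, 0, 0, 0, 0, 0.6],
    [0, 0, 0, 0, 0, 0, 0.1],
    [0, 0, 0, 0, 0, 0, 0.1],
    [0, 0, 0, 0, 0, 0, 0.1],
    [0, 0, 0, 0, 0, 0, 0.1],
    [0, 0, 0, 0, 0, 0, 0.1],
    [0, 0, 0, 0, 0, 0, 0.1],
    [0, 0, 0, 0, 0, 0, 0.1],
    [0, 0, 0, 0, 0, 0, 0.1],
  ],
)

```text
time_s: 3.72
tcp_pos: [0.5212, 0.0023, 0.2996]
tcp_rot: [0.998, -0.055, 0.001, 0.0]
contact_force: [-2.3, -0.4, 10.9]
opening: 0.208
grip_force: 30.0
```

The knob is held, with a 19.6 mm opening. Now I'll drag it towards the bracket's +y.

Call:
carry_out(
  targets=[
    [0, -1, 0, 0, 0, 0, 0.1],
    [0, -1.5, 0, 0, 0, 0, 0.1],
    [0, -1.5, 0, 0, 0, 0, 0.1],
    [0, -1.5, 0, 0, 0, 0, 0.1],
    [0, -1.5, 0, 0, 0, 0, 0.1],
    [0, -1.5, 0, 0, 0, 0, 0.1],
    [0, -0.7, 0, 0, 0, 0, 0.1],
    [0, -0.3, 0, 0, 0, 0, 0.1],
    [0, 0, 0, 0, 0, 0, 0.1],
    [0, 0, 0, 0, 0, 0, 0.1],
  ],
)

```text
time_s: 4.55
tcp_pos: [0.5312, 0.0976, 0.2996]
tcp_rot: [0.999, -0.055, 0.0, -0.0]
contact_force: [-5.9, 2.0, 15.5]
opening: 0.203
grip_force: 30.0
```

Moved 95 mm. I'll creep on until the stop pushes back.

Call:
carry_out(
  targets=[
    [0, -0.3, 0, 0, 0, 0, 0.1],
    [0, -0.2, 0, 0, 0, 0, 0.1],
    [0, 0, 0, 0, 0, 0, 0.1],
    [0, 0, 0, 0, 0, 0, 0.1],
  ],
)

```text
time_s: 4.88
tcp_pos: [0.5317, 0.1023, 0.2996]
tcp_rot: [0.998, -0.055, 0.0, -0.0]
contact_force: [-7.8, 1.9, 14.1]
opening: 0.213
grip_force: 30.0
```

Call:
carry_out(
  targets=[
    [0, -0.3, 0, 0, 0, 0, 0.1],
    [0, 0, 0, 0, 0, 0, 0.1],
    [0, 0, 0, 0, 0, 0, 0.1],
  ],
)

```text
time_s: 5.13
tcp_pos: [0.5319, 0.1036, 0.2995]
tcp_rot: [0.998, -0.055, -0.0, 0.001]
contact_force: [-8.7, -8.5, 19.2]
opening: 0.21
grip_force: 30.0
```

The stop is pushing back at 8.5 N, so the cover is open. Its 155 mm offset puts the head at about (0.516, −0.051). I'll release, rise and move over the head.

Call:
carry_out(
  targets=[
    [0, 0, 0, 0, 0, 0, 0.6],
    [0, 0, 0, 0, 0, 0, 0.6],
    [0, 0, 0, 0, 0, 0, 0.6],
    [0, 0, 0, 0, 0, 0, 0.6],
    [0, 0, -3, 0, 0, 0, 0.6],
    [0, 0, -4, 0, 0, 0, 0.6],
    [0, 3, -2, 0, 0, 0, 0.6],
    [0, 4, 0, 0, 0, 0, 0.6],
    [0, 4, 0, 0, 0, 0, 0.6],
    [0, 3, 0, 0, 0, 0, 0.6],
    [0, 1.5, 0, 0, 0, 0, 0.6],
    [0, 0, 0, 0, 0, 0, 0.6],
    [0, 0, 0, 0, 0, 0, 0.6],
  ],
)

```text
time_s: 6.22
tcp_pos: [0.5151, -0.0498, 0.3887]
tcp_rot: [0.998, -0.056, 0.0, -0.0]
contact_force: [0.6, 0.1, 0.1]
opening: 0.603
grip_force: 0.0
```

Run:
```python
from h import *
s=snap('wrist','w2.png'); o=ctrl.get_obs(); print(o['tcp_pos'],o['tcp_rot'],o['time_s'])
h=cv2.cvtColor(s['img'],cv2.COLOR_RGB2HSV)
print('pred head',proj(s,[.516,-.0505,.0715],True),'knob',proj(s,[.532,.1036,.1215],True))
m=cv2.inRange(h,(0,150,90),(6,255,255))|cv2.inRange(h,(174,150,90),(180,255,255))
u,v=map(int,proj(s,[.532,.1036,.1215],True)); ys,xs=np.nonzero(m[v-40:v+40,u-40:u+40]);ys+=v-40;xs+=u-40
print('knob',xs.min(),xs.max(),ys.min(),ys.max(),onz(s,xs.mean(),ys.mean(),.11,True))
```

```text
[ 0.51523523 -0.04881443  0.38870415] [ 9.98484963e-01 -5.50248117e-02  2.78765684e-05 -2.18385304e-04] 6.2667
pred head (np.float64(317.7334866240087), np.float64(194.86775270370018)) knob (np.float64(151.14873218312303), np.float64(210.2969741375654))
knob 142 167 194 219 [0.53155478 0.10907239 0.11      ]
```

View pics/w2.png

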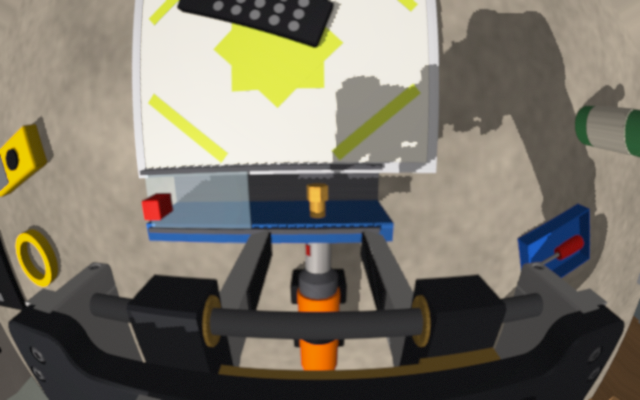

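The gap is uncovered: the knob is at (155, 206) and the bare brass head at (317, 195), within 1 px of the prediction. Grasp-point alignment is within 2 mm, so I'll descend, checking forces halfway.

Call:
carry_out(
  targets=[
    [0.1, 0.1, 4, 0, 0, 0, 0.6],
    [0, 0, 4, 0, 0, 0, 0.6],
    [0, 0, 2.5, 0, 0, 0, 0.6],
    [0, 0, 1.5, 0, 0, 0, 0.6],
    [0, 0, 0, 0, 0, 0, 0.6],
  ],
)

```text
time_s: 6.68
tcp_pos: [0.5152, -0.0489, 0.2656]
tcp_rot: [0.999, -0.054, -0.003, -0.0]
contact_force: [-0.6, 0.2, -0.2]
opening: 0.603
grip_force: 0.0
```

Call:
carry_out(
  targets=[
    [0, 0, 1.5, 0, 0, 0, 0.6],
    [0, 0, 1.2, 0, 0, 0, 0.6],
    [0, 0, 0, 0, 0, 0, 0.6],
    [0, 0, 0, 0, 0, 0, 0.6],
  ],
)

```text
time_s: 7.02
tcp_pos: [0.5162, -0.05, 0.2419]
tcp_rot: [0.999, -0.055, -0.0, -0.0]
contact_force: [0.5, 0.0, 0.5]
opening: 0.599
grip_force: 0.0
```

No contact on the way in. Closing.

Call:
carry_out(
  targets=[
    [0, 0, 0, 0, 0, 0, 0],
    [0, 0, 0, 0, 0, 0, 0],
    [0, 0, 0, 0, 0, 0, 0],
    [0, 0, 0, 0, 0, 0, 0],
    [0, 0, 0, 0, 0, 0, 0],
    [0, 0, 0, 0, 0, 0, 0],
    [0, 0, 0, 0, 0, 0, 0],
    [0, 0, 0, 0, 0, 0, 0],
    [0, 0, 0, 0, 0, 0, 0],
    [0, 0, 0, 0, 0, 0, 0],
    [0, 0, 0, 0, 0, 0, 0],
    [0, 0, 0, 0, 0, 0, 0],
    [0, 0, 0, 0, 0, 0, 0],
    [0, 0, 0, 0, 0, 0, 0],
    [0, 0, 0, 0, 0, 0, 0],
    [0, 0, 0, 0, 0, 0, 0],
    [0, 0, 0, 0, 0, 0, 0],
    [0, 0, 0, 0, 0, 0, 0],
    [0, 0, 0, 0, 0, 0, 0],
    [0, 0, 0, 0, 0, 0, 0],
  ],
)

```text
time_s: 8.68
tcp_pos: [0.516, -0.051, 0.2419]
tcp_rot: [0.998, -0.055, 0.0, 0.0]
contact_force: [-0.6, -6.5, 4.8]
opening: 0.209
grip_force: 30.0
```

Gripped at 19.6 mm, which fits the head's 19–22 mm. I'll hold about 13 s.

Call:
carry_out(
  targets=[
    [0, 0, 0, 0, 0, 0, 0],
    [0, 0, 0, 0, 0, 0, 0],
    [0, 0, 0, 0, 0, 0, 0],
    [0, 0, 0, 0, 0, 0, 0],
    [0, 0, 0, 0, 0, 0, 0],
    [0, 0, 0, 0, 0, 0, 0],
    [0, 0, 0, 0, 0, 0, 0],
    [0, 0, 0, 0, 0, 0, 0],
    [0, 0, 0, 0, 0, 0, 0],
    [0, 0, 0, 0, 0, 0, 0],
    [0, 0, 0, 0, 0, 0, 0],
    [0, 0, 0, 0, 0, 0, 0],
    [0, 0, 0, 0, 0, 0, 0],
    [0, 0, 0, 0, 0, 0, 0],
    [0, 0, 0, 0, 0, 0, 0],
    [0, 0, 0, 0, 0, 0, 0],
    [0, 0, 0, 0, 0, 0, 0],
    [0, 0, 0, 0, 0, 0, 0],
    [0, 0, 0, 0, 0, 0, 0],
    [0, 0, 0, 0, 0, 0, 0],
  ],
)

```text
time_s: 10.35
tcp_pos: [0.516, -0.051, 0.2418]
tcp_rot: [0.998, -0.055, 0.0, 0.0]
contact_force: [-1.7, -4.4, 5.2]
opening: 0.205
grip_force: 30.0
```

Call:
carry_out(
  targets=[
    [0, 0, 0, 0, 0, 0, 0],
    [0, 0, 0, 0, 0, 0, 0],
    [0, 0, 0, 0, 0, 0, 0],
    [0, 0, 0, 0, 0, 0, 0],
    [0, 0, 0, 0, 0, 0, 0],
    [0, 0, 0, 0, 0, 0, 0],
    [0, 0, 0, 0, 0, 0, 0],
    [0, 0, 0, 0, 0, 0, 0],
    [0, 0, 0, 0, 0, 0, 0],
    [0, 0, 0, 0, 0, 0, 0],
    [0, 0, 0, 0, 0, 0, 0],
    [0, 0, 0, 0, 0, 0, 0],
    [0, 0, 0, 0, 0, 0, 0],
    [0, 0, 0, 0, 0, 0, 0],
    [0, 0, 0, 0, 0, 0, 0],
    [0, 0, 0, 0, 0, 0, 0],
    [0, 0, 0, 0, 0, 0, 0],
    [0, 0, 0, 0, 0, 0, 0],
    [0, 0, 0, 0, 0, 0, 0],
    [0, 0, 0, 0, 0, 0, 0],
  ],
)

```text
time_s: 12.02
tcp_pos: [0.5161, -0.051, 0.2419]
tcp_rot: [0.998, -0.055, 0.0, 0.0]
contact_force: [-0.9, -4.9, 4.9]
opening: 0.207
grip_force: 30.0
```

Call:
carry_out(
  targets=[
    [0, 0, 0, 0, 0, 0, 0],
    [0, 0, 0, 0, 0, 0, 0],
    [0, 0, 0, 0, 0, 0, 0],
    [0, 0, 0, 0, 0, 0, 0],
    [0, 0, 0, 0, 0, 0, 0],
    [0, 0, 0, 0, 0, 0, 0],
    [0, 0, 0, 0, 0, 0, 0],
    [0, 0, 0, 0, 0, 0, 0],
    [0, 0, 0, 0, 0, 0, 0],
    [0, 0, 0, 0, 0, 0, 0],
    [0, 0, 0, 0, 0, 0, 0],
    [0, 0, 0, 0, 0, 0, 0],
    [0, 0, 0, 0, 0, 0, 0],
    [0, 0, 0, 0, 0, 0, 0],
    [0, 0, 0, 0, 0, 0, 0],
    [0, 0, 0, 0, 0, 0, 0],
    [0, 0, 0, 0, 0, 0, 0],
    [0, 0, 0, 0, 0, 0, 0],
    [0, 0, 0, 0, 0, 0, 0],
    [0, 0, 0, 0, 0, 0, 0],
  ],
)

```text
time_s: 13.68
tcp_pos: [0.5161, -0.051, 0.2419]
tcp_rot: [0.998, -0.055, 0.0, 0.0]
contact_force: [-1.5, -5.6, 5.1]
opening: 0.207
grip_force: 30.0
```

Call:
carry_out(
  targets=[
    [0, 0, 0, 0, 0, 0, 0],
    [0, 0, 0, 0, 0, 0, 0],
    [0, 0, 0, 0, 0, 0, 0],
    [0, 0, 0, 0, 0, 0, 0],
    [0, 0, 0, 0, 0, 0, 0],
    [0, 0, 0, 0, 0, 0, 0],
    [0, 0, 0, 0, 0, 0, 0],
    [0, 0, 0, 0, 0, 0, 0],
    [0, 0, 0, 0, 0, 0, 0],
    [0, 0, 0, 0, 0, 0, 0],
    [0, 0, 0, 0, 0, 0, 0],
    [0, 0, 0, 0, 0, 0, 0],
    [0, 0, 0, 0, 0, 0, 0],
    [0, 0, 0, 0, 0, 0, 0],
    [0, 0, 0, 0, 0, 0, 0],
    [0, 0, 0, 0, 0, 0, 0],
    [0, 0, 0, 0, 0, 0, 0],
    [0, 0, 0, 0, 0, 0, 0],
    [0, 0, 0, 0, 0, 0, 0],
    [0, 0, 0, 0, 0, 0, 0],
  ],
)

```text
time_s: 15.35
tcp_pos: [0.516, -0.051, 0.2419]
tcp_rot: [0.998, -0.055, 0.0, 0.0]
contact_force: [-1.6, -5.6, 4.6]
opening: 0.206
grip_force: 30.0
```

Call:
carry_out(
  targets=[
    [0, 0, 0, 0, 0, 0, 0],
    [0, 0, 0, 0, 0, 0, 0],
    [0, 0, 0, 0, 0, 0, 0],
    [0, 0, 0, 0, 0, 0, 0],
    [0, 0, 0, 0, 0, 0, 0],
    [0, 0, 0, 0, 0, 0, 0],
    [0, 0, 0, 0, 0, 0, 0],
    [0, 0, 0, 0, 0, 0, 0],
    [0, 0, 0, 0, 0, 0, 0],
    [0, 0, 0, 0, 0, 0, 0],
    [0, 0, 0, 0, 0, 0, 0],
    [0, 0, 0, 0, 0, 0, 0],
    [0, 0, 0, 0, 0, 0, 0],
    [0, 0, 0, 0, 0, 0, 0],
    [0, 0, 0, 0, 0, 0, 0],
    [0, 0, 0, 0, 0, 0, 0],
    [0, 0, 0, 0, 0, 0, 0],
    [0, 0, 0, 0, 0, 0, 0],
    [0, 0, 0, 0, 0, 0, 0],
    [0, 0, 0, 0, 0, 0, 0],
  ],
)

```text
time_s: 17.02
tcp_pos: [0.5161, -0.051, 0.2419]
tcp_rot: [0.998, -0.055, 0.0, 0.0]
contact_force: [-1.2, -5.2, 3.9]
opening: 0.209
grip_force: 30.0
```

Call:
carry_out(
  targets=[
    [0, 0, 0, 0, 0, 0, 0],
    [0, 0, 0, 0, 0, 0, 0],
    [0, 0, 0, 0, 0, 0, 0],
    [0, 0, 0, 0, 0, 0, 0],
    [0, 0, 0, 0, 0, 0, 0],
    [0, 0, 0, 0, 0, 0, 0],
    [0, 0, 0, 0, 0, 0, 0],
    [0, 0, 0, 0, 0, 0, 0],
    [0, 0, 0, 0, 0, 0, 0],
    [0, 0, 0, 0, 0, 0, 0],
    [0, 0, 0, 0, 0, 0, 0],
    [0, 0, 0, 0, 0, 0, 0],
    [0, 0, 0, 0, 0, 0, 0],
    [0, 0, 0, 0, 0, 0, 0],
    [0, 0, 0, 0, 0, 0, 0],
    [0, 0, 0, 0, 0, 0, 0],
    [0, 0, 0, 0, 0, 0, 0],
    [0, 0, 0, 0, 0, 0, 0],
    [0, 0, 0, 0, 0, 0, 0],
    [0, 0, 0, 0, 0, 0, 0],
  ],
)

```text
time_s: 18.68
tcp_pos: [0.5161, -0.051, 0.2419]
tcp_rot: [0.998, -0.055, 0.0, 0.0]
contact_force: [-1.3, -5.2, 5.7]
opening: 0.211
grip_force: 30.0
```

Call:
carry_out(
  targets=[
    [0, 0, 0, 0, 0, 0, 0],
    [0, 0, 0, 0, 0, 0, 0],
    [0, 0, 0, 0, 0, 0, 0],
    [0, 0, 0, 0, 0, 0, 0],
    [0, 0, 0, 0, 0, 0, 0],
    [0, 0, 0, 0, 0, 0, 0],
    [0, 0, 0, 0, 0, 0, 0],
    [0, 0, 0, 0, 0, 0, 0],
    [0, 0, 0, 0, 0, 0, 0],
    [0, 0, 0, 0, 0, 0, 0],
    [0, 0, 0, 0, 0, 0, 0],
    [0, 0, 0, 0, 0, 0, 0],
    [0, 0, 0, 0, 0, 0, 0],
    [0, 0, 0, 0, 0, 0, 0],
    [0, 0, 0, 0, 0, 0, 0],
    [0, 0, 0, 0, 0, 0, 0],
    [0, 0, 0, 0, 0, 0, 0],
    [0, 0, 0, 0, 0, 0, 0],
    [0, 0, 0, 0, 0, 0, 0],
    [0, 0, 0, 0, 0, 0, 0],
  ],
)

```text
time_s: 20.35
tcp_pos: [0.5161, -0.051, 0.2419]
tcp_rot: [0.998, -0.055, 0.0, 0.0]
contact_force: [-0.8, -5.6, 3.3]
opening: 0.205
grip_force: 30.0
```

Call:
carry_out(
  targets=[
    [0, 0, 0, 0, 0, 0, 0],
    [0, 0, 0, 0, 0, 0, 0],
    [0, 0, 0, 0, 0, 0, 0],
    [0, 0, 0, 0, 0, 0, 0],
    [0, 0, 0, 0, 0, 0, 0],
    [0, 0, 0, 0, 0, 0, 0],
    [0, 0, 0, 0, 0, 0, 0],
    [0, 0, 0, 0, 0, 0, 0],
    [0, 0, 0, 0, 0, 0, 0],
    [0, 0, 0, 0, 0, 0, 0],
    [0, 0, 0, 0, 0, 0, 0],
    [0, 0, 0, 0, 0, 0, 0],
    [0, 0, 0, 0, 0, 0, 0],
    [0, 0, 0, 0, 0, 0, 0],
    [0, 0, 0, 0, 0, 0, 0],
    [0, 0, 0, 0, 0, 0, 0],
    [0, 0, 0, 0, 0, 0, 0],
    [0, 0, 0, 0, 0, 0, 0],
    [0, 0, 0, 0, 0, 0, 0],
    [0, 0, 0, 0, 0, 0, 0],
  ],
)

```text
time_s: 22.02
tcp_pos: [0.516, -0.051, 0.2418]
tcp_rot: [0.998, -0.055, 0.0, 0.0]
contact_force: [-1.2, -5.7, 4.9]
opening: 0.206
grip_force: 30.0
```

The opening stayed steady at about 0.207 for 13 s, so the head did not turn. I'll check the cover once more, then hand in.

Run:
```python
from h import *
s=snap('wrist'); h=cv2.cvtColor(s['img'],cv2.COLOR_RGB2HSV)
m=cv2.inRange(h,(0,150,90),(6,255,255))|cv2.inRange(h,(174,150,90),(180,255,255))
u,v=map(int,proj(s,[.532,.105,.1115],True)); ys,xs=np.nonzero(m[max(v-45,0):v+45,max(u-45,0):u+45])
k=onz(s,xs.mean()+max(u-45,0),ys.mean()+max(v-45,0),.11,True) if len(xs) else None
print('knob',k,len(xs))
if k is not None and k[1]>.095: print(ctrl.close_job())
```

```text
knob [0.53193269 0.11922867 0.11      ] 369
the job is handed in; nothing more can be done
None
```

The job is handed in, with no verdict returned. The cover is open against its stop, and the gripper is still holding the bolt head at 30 N. It held steady for about 14 s, longer than the 8–10 s the nut needs, though I had no direct reading of the nut.

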